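# Turn the tostonera's mould block over and seat it hollow side up

### The job

The tostonera's wooden mould block has been left hollow side down to drain. Turn it over and put it into the rectangular recess of the opened tostonera, fully home and level on the recess floor with the round hollow facing up, then let go of it. Set the block down wherever you need to, but never let it drop or topple, and leave the colander, skimmer, spoon rest and salt cellar where they are.

Things in the scene. Friction and masses are not known exactly. Their poses are not given: they have to be found in the camera images.
- mould_block: Loose light-wood block, 80 (x) by 60 (y) by 40 mm (z), about 0.15 kg; it stands steadily on its 60 x 40 ends. One 80 x 60 face has a round hollow in the middle, 44 mm across, 14 mm deep; the other is plain. Origin at the block's centre; z points from the hollow face to the plain one: up at the start (it lies hollow down), down when the hollow is up.
- hollow_face (a point): Centre of the block's hollow face (in the plane of the face, over the hollow), 20 mm from the block's centre along its -z; axes as the block's.
- flat_face (a point): Centre of the block's plain face, 20 mm from the block's centre along its +z; axes as the block's.
- tostonera: Light-wood plantain press opened flat, fixed. Origin on the work surface under the recess centre; x along the tool towards the hinge, z up. Recessed paddle: x -65..65, y -58..58 mm, 22 mm high; handle x -185..-60, 32 wide, 20 high. Hinge at x 73, 24 high. Other paddle, with a round boss 40 across rising to 34 high: x 82..212, y -58..58, 22 high; handle x 207..332.
- pocket_floor (a point): Centre of the floor of the rectangular recess, 10 mm above the work surface; axes as the tostonera's. The recess is 84 mm (x) by 64 mm (y) and 12 mm deep, so the seated block has 2 mm play each side and stands 28 mm proud of the paddle; the block fits either end first.
- pocket_mouth (a point): Centre of the mouth of the recess, on the paddle's top, 22 mm above the work surface; axes as the tostonera's.
- salt_cellar: Bystander: round glass salt cellar with a cork, 68 mm across, 86 mm high, loose. Origin at the centre of its underside, z up.
- colander: Bystander: round red colander, 200 mm across the rim, 90 mm high, with two loop handles out to 122 mm along its y. Origin at the centre of its underside, z up.
- skimmer: Bystander: stainless steel skimmer lying flat, disc 110 mm across, handle out to 306 mm along its -x, 12 mm high. Origin at the centre of the disc's underside, z up.
- spoon_rest: Bystander: white ceramic spoon rest, round dish 100 mm across and 16 mm high, flat handle out to 135 mm along its -x. Origin at the centre of the dish's underside, z up.
Things that resemble listed ones, but are neither listed nor needed, are in the scene too. There is more than one size of the mould_block; the one meant has the size given above.

How it is judged:
By the outcome, as a careful person would: the job done as asked, in the order asked, and still so for the second after the job is handed in, with the robot touching nothing.
It also fails if it takes over 59 s, if anything falls off the work surface, if the arm or the gripper's body presses on something with over 40 N, if the wrist force passes 120 N, or if a joint passes its speed limit or range.

### The arm

A 6-joint arm with a two-finger parallel gripper is mounted at the origin on the work surface. World frame = base frame: x ahead of the robot, y to its left, z up, the work surface at z = 0. Lengths are in m, angles in rad, forces in N, time in s.
With the tool pointing down it reaches from about 0.425 to 0.95 m from the base axis. Payload 3.5 kg.
Tool frame: the origin (TCP) lies at the very end of the fingers, on their centre line; the grasp point (between the pads) lies 19 mm behind it (ctrl.pinch_z is the distance from the TCP to the grasp point, in m); z points along the fingers, y is the line along which they close (so a half turn about z gives the same grasp; the last joint's range is limited). The gripper opens to 85 mm and grips with 20 to 120 N. Pads are 22 mm wide; open, the fingers measure 114 mm over their backs; the gripper's body (76 mm by 85 mm) begins 54 mm behind the grasp point. The pads swing forward as they close: fully open they stand 13 mm farther back than shut.
Start: joints at [-1.34, 0.286, 1.577, -0, 1.279, -0.15], TCP at [0.251, -0.627, 0.208] pointing down, gripper open.
Joint ranges: [-2.77, 2.77], [-0.9, 2.22], [0.21, 2.48], [-1.53, 4.67], [0.24, 2.81], [-2.84, 2.84]. Speed limits (rad/s): [2.79, 2.79, 3.14, 3.14, 3.14, 3.14].

### API

Orientations are given as a unit quaternion [x, y, z, w].
In Python, from plant import ctrl gives the robot as it stands. The module is installed in compiled form; this text tells all that it offers.
- The arm moves only by the shell command python3 -m crank 'ROWS' [OPENING] [FORCE]. ROWS is JSON, a list of rows, each a list of 6 numbers: the shift along the tool's x, y, z in cm, then the turn, a rotation vector about the tool's x, y, z in rad. In form: [[tx, ty, tz, rx, ry, rz], ...]. A call has 1 to 10 rows; each row is the pose to reach, as a shift and turn from the pose commanded when the call began, along the tool's axes at that moment; what a row does not reach only later rows make up. A row lasts 1/10 s, in which the tool goes at most 50 mm and 8.59 degrees, less where a joint would pass 70% of its speed; a pose out of reach is approached as far as the arm can. A call with a gripper value outside its range is refused whole. OPENING is the opening, from 0 (shut) to 1 (fully open), set as the call begins (- or left out, the last holds). The fingers move at their own pace and stop on an object; FORCE is the grip in N (left out, the last holds). Time passes only in rows, so rows that repeat a pose let the fingers close. It gives the time, the measured TCP pose, the force, the opening and the grip force at its end, in the units of the state.
- ctrl.get_state(): the state, without advancing time (a new reading comes with each control period).
- ctrl.read_camera(name): name is "side" or "top" or "wrist"; returns (picture, depth): 400x640x3 uint8, blue, green, red; 400x640 float32, m along the optical axis (not along the pixel's ray), 0 where there is no reading.
- ctrl.camera_info(name): a dict with "K" (3x3 intrinsics, pixels), "origin" and "orientation" of the camera in the world. Camera axes: x right, y down, z forward; pixel columns grow to the right and rows downward; lengths in m; the calibration is good to about 2 mm. A picture is of the moment at which its call begins: read the wrist's pose just before it. camera_info takes no time and is no camera call; for the wrist camera it gives the pose at the moment of the call.
- ctrl.sign_off(): hands the job in; it is judged then, once.
The state is a dict: "time": time; "qpos": joint angles; "dq": joint speeds; "joint_efforts": joint torques, N m; "eef_pos": TCP position; "tcp_rot": TCP orientation; "contact_force": force on the tool from outside, world axes, zero at the start; "wrist_torque": the same for the moment, N m; "opening": opening from 0.0 (shut) to 1.0 (fully open); "finger_force": force on a finger pad.
Only numpy, scipy, OpenCV 4.12 (cv2) and the standard library are available. Lean on these libraries where they do the work, as an engineer would, in place of code of your own. Each camera call takes 0.05 s, during which the arm holds its last target. There are 200 camera calls.

## Working session

There is one attempt and no reset: what is moved stays moved. The work goes in short steps, Python scripts to look and compute and a shell command to move; the robot and the scene stay as the last step left them, time stands still between calls to the robot, and variables do not carry over. Pictures are saved under pics/ and viewed, at most 10 in all, crops included, and the job is handed in when it is done.

```bash
mkdir -p pics; cat > h.py <<'E'
import numpy as np, cv2
from plant import ctrl
from scipy.spatial.transform import Rotation as R
def grab(n):
    i=ctrl.camera_info(n); p,d=ctrl.read_camera(n); return p,d,i
def pts(d,i):
    K=np.array(i["K"]);v,u=np.indices(d.shape)
    P=np.stack([(u-K[0,2])/K[0,0]*d,(v-K[1,2])/K[1,1]*d,d],-1)
    return P@rot(i).T+np.array(i["origin"])
def rot(i):
    o=np.array(i["orientation"]); return o if o.shape==(3,3) else R.from_quat(o).as_matrix()
def ray(i,u,v,z):
    K=np.array(i["K"]);r=rot(i)@np.array([(u-K[0,2])/K[0,0],(v-K[1,2])/K[1,1],1]);o=np.array(i["origin"])
    return o+r*(z-o[2])/r[2]
E
python3 - <<'E'
from h import *
import pickle
D={}
for n in("top","side"):
    p,d,i=grab(n);D[n]=(p,d,i);cv2.imwrite(f"pics/{n}0.png",p);print(n,i)
pickle.dump(D,open("d0.pkl","wb"));print(ctrl.get_state())
E
```

```text
top {'K': array([[363.36673228,   0.        , 319.102924  ],
       [  0.        , 363.36673228, 195.04121216],
       [  0.        ,   0.        ,   1.        ]]), 'origin': array([0.4788905, 0.021183 , 1.1146459]), 'orientation': array([-0.69846325,  0.71303855, -0.0388534 ,  0.04706933])}
side {'K': array([[507.42977632,   0.        , 324.45917319],
       [  0.        , 507.42977632, 200.72080582],
       [  0.        ,   0.        ,   1.        ]]), 'origin': array([-0.19316763,  0.83860332,  0.70320503]), 'orientation': array([-0.32373778,  0.80404192, -0.46511157,  0.17994905])}
{'time': 0.1, 'qpos': array([-1.34004645e+00,  2.87093464e-01,  1.57802368e+00,  2.88603665e-05,
        1.27858170e+00, -1.50002953e-01]), 'dq': array([-2.39890861e-05, -3.17756978e-03, -2.38360938e-03, -9.36731905e-05,
       -1.44094610e-03, -1.21447416e-03]), 'joint_efforts': array([ 7.18508636e-04, -4.07294226e+01, -2.93698418e+01, -1.41712458e-04,
        3.39477883e-03,  8.41062729e-06]), 'eef_pos': array([ 0.25072923, -0.62602273,  0.20637836]), 'tcp_rot': array([ 9.81933321e-01,  1.89224320e-01, -2.87025952e-05, -1.05279132e-03]), 'contact_force': array([-0.92494636, -0.75068722,  0.18714912]), 'wrist_torque': array([0.03911379, 0.01065515, 0.01241712]), 'finger_force': 0.0, 'opening': 1.0012423660735548}
```

View pics/top0.png

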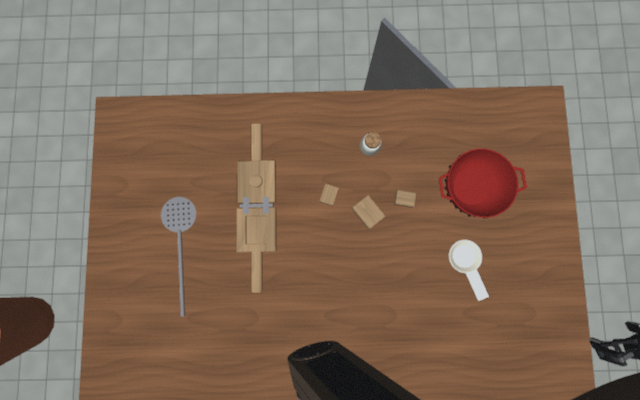

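View pics/side0.png

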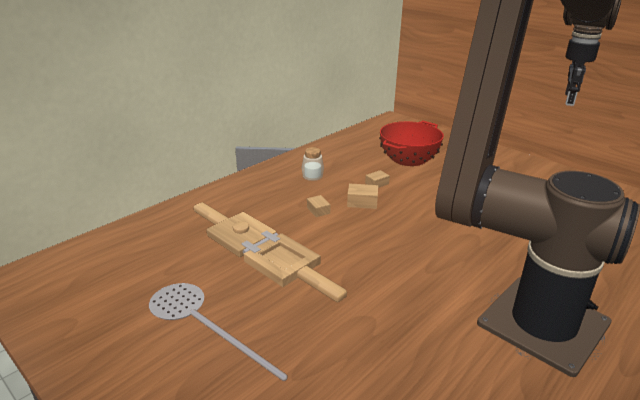

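Top view: tostonera on the left, its recess at (255,228) and boss at (255,181). Wood blocks are at (329,195), (369,212) and (405,198). The one at (369,212) looks largest and should be the mould_block. I'll check this with a crop and measurements.

```bash
cat > m.py <<'E'
from h import *
import pickle
D=pickle.load(open("d0.pkl","rb"))
for n in("top","side"):
    p,d,i=D[n];P=pts(d,i)
    m=(d>0)&(P[...,2]>.012)&(P[...,2]<.2)&(P[...,0]>.2)&(P[...,0]<1.0)&(abs(P[...,1])<.6)
    if n=="side": m[:, 430:]=0
    nl,L,S,C=cv2.connectedComponentsWithStats(m.astype(np.uint8))
    print(n)
    for k in range(1,nl):
        if S[k,4]<60: continue
        q=P[L==k];h=np.percentile(q[:,2],90);t=q[q[:,2]>h-.006]
        r=cv2.minAreaRect((t[:,:2]*1000).astype(np.float32))
        print(S[k,:5],"top z %.3f"%h,"centre mm",np.round(r[0],1),"size",np.round(r[1],1),"ang",round(r[2],1),"col",p[L==k].mean(0).round())
p,d,i=D["top"];c=cv2.resize(p[120:270,220:430],None,fx=3.6,fy=3.6,interpolation=cv2.INTER_CUBIC);cv2.imwrite("pics/crop.png",c)
E
python3 m.py
```

```text
top
[ 237  124   40  169 3679] top z 0.025 centre mm [584.4 223.9] size [115.9 511.1] ang 89.9 col [106. 134. 158.]
[360 133  22  24 411] top z 0.088 centre mm [ 762.4 -126.1] size [43.8 43.3] ang 88.2 col [108. 126. 141.]
[ 439  149   88   70 2943] top z 0.090 centre mm [ 630.3 -432.7] size [214.4 199.8] ang 53.2 col [ 37.  40. 123.]
[320 184  19  22 264] top z 0.031 centre mm [612.4   2.9] size [41.1 56.3] ang 70.3 col [103. 134. 159.]
[395 191  21  17 287] top z 0.031 centre mm [ 595.8 -226.6] size [56.9 42.5] ang 78.7 col [ 99. 129. 154.]
[353 196  33  33 577] top z 0.043 centre mm [ 556.7 -113.4] size [79.9 60.6] ang 37.2 col [104. 135. 161.]
[449 240  34  34 272] top z 0.018 centre mm [ 420.2 -397.9] size [97.4 97.1] ang 71.7 col [186. 194. 195.]
side
[ 379  120   51   45 1904] top z 0.088 centre mm [ 643.4 -419.7] size [154.4 235.6] ang 33.4 col [ 39.  48. 144.]
[302 147  22  32 562] top z 0.086 centre mm [ 759.7 -126.2] size [43.9 48.4] ang 45.7 col [138. 159. 173.]
[347 170  43  36 837] top z 0.042 centre mm [ 554.4 -111. ] size [78.9 68.4] ang 39.0 col [103. 146. 183.]
[307 195  24  18 297] top z 0.030 centre mm [609.8   4.2] size [45.1 60.2] ang 73.5 col [101. 142. 177.]
[ 194  202  153   97 4236] top z 0.025 centre mm [583.5 226.2] size [514.  120.4] ang 0.2 col [116. 158. 193.]
[190 309  32  25 100] top z 0.014 centre mm [465.5 461.5] size [93.7  9.5] ang 5.0 col [159. 158. 165.]
[225 331  28  23  77] top z 0.014 centre mm [377.2 456.1] size [77.5 10.4] ang 1.5 col [155. 155. 162.]
[253 352  32  25 101] top z 0.014 centre mm [298.4 449.8] size [77.6  9.1] ang 3.7 col [154. 154. 161.]
```

View pics/crop.png

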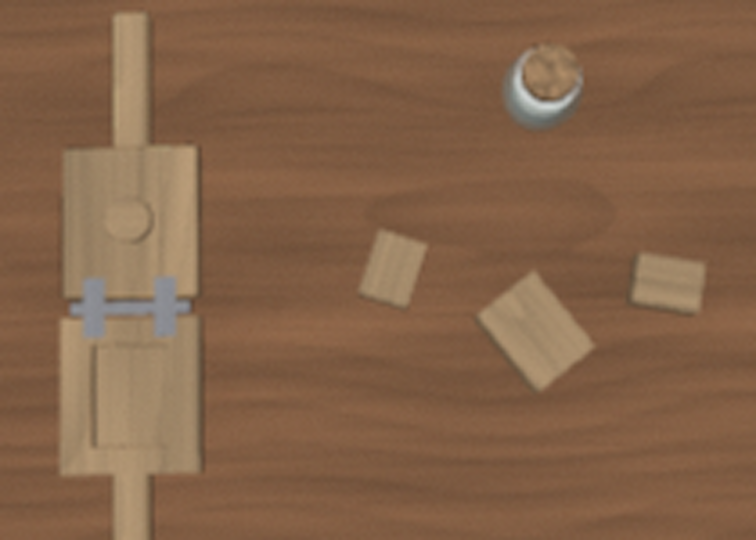

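Candidates in the top view: (329,195) measures 41x56x~30 mm, (405,198) 42x57x~30 mm, and (369,212) 80x61x~42 mm. Only (369,212) fits 80x60x40. The crop confirms it is clearly the largest, with its plain face up and long axis at about 37°.

The plan is two 90° tilts with a regrasp in between, then a vertical insertion.

```bash
cat > go.py <<'E'
# usage: go.py x y z(mm, of grasp point) psi theta(deg): prints row from current pose
import sys
from h import *
np.set_printoptions(suppress=True,precision=3)
def target(psi,th):
    p,t=np.radians([psi,th]);d=np.array([np.cos(p),np.sin(p),0]);Z=np.array([0,0,1.])
    z=-np.cos(t)*Z+np.sin(t)*d;x=np.cos(t)*d+np.sin(t)*Z
    return np.stack([x,np.cross(z,x),z],1)
s=ctrl.get_state();M=R.from_quat(s["tcp_rot"]).as_matrix();p=np.array(s["eef_pos"])
print("t",s["time"],"grasp pt mm",(p-M[:,2]*ctrl.pinch_z)*1000,"F",s["contact_force"],"open",s["opening"],"grip",s["finger_force"],"q",s["qpos"])
x=M[:,0];print("psi(if down)",np.degrees(np.arctan2(x[1],x[0])),"theta",np.degrees(np.arctan2(x[2],np.hypot(x[0],x[1]))))
a=list(map(float,sys.argv[1:]))
for k in range(0,len(a),5):
    g=np.array(a[k:k+3])/1000;T=target(*a[k+3:k+5])
    e=M.T@(g+T[:,2]*ctrl.pinch_z-p);r=R.from_matrix(M.T@T).as_rotvec()
    print("row",np.r_[e*100,r],"rows",max(np.linalg.norm(e)/.05,np.degrees(np.linalg.norm(r))/8.59))
E
python3 go.py 555 -112 130 37 -40 555 -112 150 37 0 555 -112 25 37 0
```

```text
t 0.1 grasp pt mm [ 250.738 -626.061  225.078] F [-0.925 -0.751  0.187] open 1.0012423660735548 grip 0.0 q [-1.34   0.287  1.578  0.     1.279 -0.15 ]
psi(if down) 21.815031657578217 theta 0.01959855899034684
row [ 46.187 -36.08    9.161  -0.094  -0.695  -0.253] rows 11.864115170295374
row [ 47.347 -36.399   7.6    -0.002  -0.001  -0.265] rows 12.04054537015217
row [ 47.343 -36.373  20.1    -0.002  -0.001  -0.265] rows 12.598911430760444
```

```bash
python3 -m crank '[[23,-18,2,0,-0.3,-0.13],[46.2,-36.1,6,-0.094,-0.695,-0.253],[46.2,-36.1,6,-0.094,-0.695,-0.253],[46.2,-36.1,6,-0.094,-0.695,-0.253],[46.2,-36.1,6,-0.094,-0.695,-0.253],[46.2,-36.1,6,-0.094,-0.695,-0.253],[46.2,-36.1,6,-0.094,-0.695,-0.253],[46.2,-36.1,6,-0.094,-0.695,-0.253],[46.2,-36.1,6,-0.094,-0.695,-0.253],[46.2,-36.1,6,-0.094,-0.695,-0.253]]' 1; python3 go.py 555 -112 120 37 -40
```

```text
time: 1.1
eef_pos: [0.5014, -0.1945, 0.1564]
tcp_rot: [0.891, 0.298, -0.325, 0.109]
contact_force: [0.8, -0.2, 1.0]
opening: 1.003
finger_force: 0.0
t 1.1 grasp pt mm [ 511.058 -187.277  170.673] F [ 0.822 -0.234  0.972] open 1.0033330721549458 grip 0.0 q [-0.294  0.34   1.732 -0.547  1.537  0.784]
psi(if down) 36.943969562271 theta -40.092958116835554
row [ 9.414 -3.375 -1.304  0.001  0.002 -0.001] rows 2.017112092328163
```

```bash
python3 -m crank '[[4.7,-1.7,-0.7,0,0,0],[9.4,-3.4,-1.3,0,0,0],[9.4,-3.4,-1.3,0,0,0],[9.4,-3.4,-1.3,0,0,0]]'; python3 - <<'E'
from h import *
p,d,i=grab("wrist");cv2.imwrite("pics/w1.png",p);print(i)
P=pts(d,i)
m=(d>0)&(P[...,2]>.03)&(P[...,2]<.06)&(np.hypot(P[...,0]-.555,P[...,1]+.112)<.08)
q=P[m];r=cv2.minAreaRect((q[:,:2]*1000).astype(np.float32));print(m.sum(),r,np.median(q[:,2]))
E
python3 go.py 555 -112 26 37 -40
```

```text
time: 1.5
eef_pos: [0.5442, -0.1204, 0.1049]
tcp_rot: [0.89, 0.299, -0.326, 0.109]
contact_force: [0.8, -1.7, 0.0]
opening: 1.0
finger_force: 0.0
{'K': array([[335.03381486,   0.        , 321.02033016],
       [  0.        , 335.03381486, 197.83813245],
       [  0.        ,   0.        ,   1.        ]]), 'origin': array([ 0.68036868, -0.01653311,  0.17660727]), 'orientation': array([ 0.77803912, -0.38693501, -0.22062185,  0.44301514])}
10395 ((555.838623046875, -111.20829772949219), (81.39611053466797, 60.337066650390625), 37.37697219848633) 0.03904052711131206
t 1.55 grasp pt mm [ 554.113 -114.165  120.474] F [ 0.34  -0.894 -0.592] open 1.0002314733200628 grip 0.0 q [-0.17   0.474  1.653 -0.49   1.542  0.904]
psi(if down) 36.94321088396377 theta -40.136296982564296
row [ 6.248 -0.134  7.093  0.001  0.002 -0.001] rows 1.8906500376943893
```

View pics/w1.png

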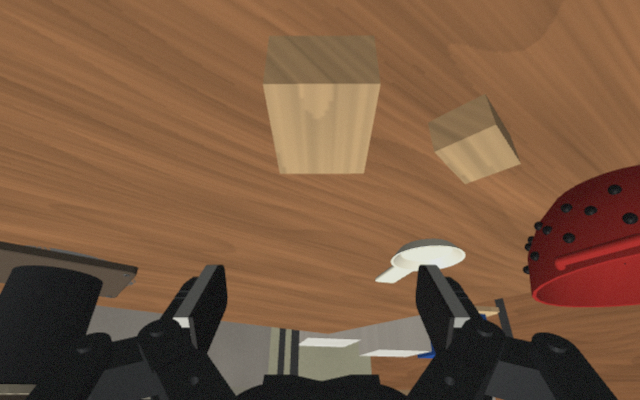

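The block is at (320,105) in the wrist view, centred between the fingers. Its measured top is 39 mm, which fits. Descending.

```bash
python3 -m crank '[[3.1,-0.1,3.5,0,0,0],[6.2,-0.15,7.0,0,0,0],[6.2,-0.15,7.0,0,0,0],[6.2,-0.15,7.0,0,0,0]]'; python3 go.py 555.5 -111.5 27 37 -40
```

```text
time: 1.95
eef_pos: [0.5452, -0.12, 0.0138]
tcp_rot: [0.891, 0.297, -0.326, 0.109]
contact_force: [-0.4, -0.3, 0.4]
opening: 1.0
finger_force: 0.0
t 1.95 grasp pt mm [ 554.8   -112.766   28.106] F [-0.44  -0.324  0.354] open 0.9995382336098121 grip 0.0 q [-0.168  0.605  1.661 -0.494  1.422  0.973]
psi(if down) 36.82128758175413 theta -40.16487188023168
row [ 0.178 -0.059 -0.001 -0.     0.003 -0.002] rows 0.03738172581132486
```

```bash
python3 -m crank '[[0.1,0,0,0,0,0],[0.1,0,0,0,0,0],[0.1,0,0,0,0,0],[0.1,0,0,0,0,0],[0.1,0,0,0,0,0],[0.1,0,0,0,0,0],[0.1,0,0,0,0,0],[0.1,0,0,0,0,0]]' 0.4 50; python3 go.py 555 -112 130 37 -40
```

```text
time: 2.75
eef_pos: [0.5491, -0.1188, 0.0162]
tcp_rot: [0.892, 0.297, -0.322, 0.111]
contact_force: [1.1, 0.7, 7.1]
opening: 0.677
finger_force: 53.4
t 2.75 grasp pt mm [ 558.66  -111.465   30.578] F [1.087 0.734 7.106] open 0.6772376223037062 grip 53.36591184139252 q [-0.165  0.604  1.655 -0.494  1.422  0.974]
psi(if down) 36.66018251413623 theta -39.89109167036991
row [-6.63  -0.118 -7.421  0.005 -0.002 -0.005] rows 1.990316267236817
```

```bash
python3 -m crank '[[-2.2,0,-2.5,0,0,0],[-4.4,-0.1,-5,0,0,0],[-6.6,-0.1,-7.4,0,0,0],[-6.6,-0.1,-7.4,0,0,0],[-6.6,-0.1,-7.4,0,0,0]]'; python3 go.py 540 -112 140 0 0 540 -112 140 0 50
```

```text
time: 3.25
eef_pos: [0.5441, -0.119, 0.1124]
tcp_rot: [0.892, 0.297, -0.323, 0.11]
contact_force: [0.2, -0.1, -2.6]
opening: 0.678
finger_force: 53.9
t 3.25 grasp pt mm [ 553.639 -111.738  126.734] F [ 0.233 -0.087 -2.605] open 0.6778790143129916 grip 53.85517179965973 q [-0.167  0.462  1.655 -0.487  1.547  0.904]
psi(if down) 36.79586538788199 theta -39.89238739043715
row [-0.501 -0.801 -0.746  0.228  0.67   0.617] rows 6.265743316327238
row [-0.05   0.063 -1.99  -0.059  1.508  0.712] rows 11.13033138073308
```

```bash
python3 -m crank '[[-0.5,-0.8,-0.75,0.228,0.67,0.617],[-0.5,-0.8,-0.75,0.228,0.67,0.617],[-0.5,-0.8,-0.75,0.228,0.67,0.617],[-0.5,-0.8,-0.75,0.228,0.67,0.617],[-0.5,-0.8,-0.75,0.228,0.67,0.617],[-0.5,-0.8,-0.75,0.228,0.67,0.617],[-0.5,-0.8,-0.75,0.228,0.67,0.617],[-0.5,-0.8,-0.75,0.228,0.67,0.617],[-0.5,-0.8,-0.75,0.228,0.67,0.617]]'; python3 go.py 540 -112 120 0 50
```

```text
time: 4.15
eef_pos: [0.5391, -0.1118, 0.1194]
tcp_rot: [1.0, 0.001, -0.003, -0.0]
contact_force: [-0.3, -0.2, -1.8]
opening: 0.679
finger_force: 54.0
t 4.15 grasp pt mm [ 539.226 -111.778  138.121] F [-0.341 -0.23  -1.793] open 0.6792679552158888 grip 53.97560477256775 q [-0.387  0.109  1.954 -0.003  1.086  1.183]
psi(if down) 0.10006067960188134 theta -0.3869407761358976
row [ 1.53   0.025  1.134 -0.001  0.879  0.002] rows 5.865778584581135
```

```bash
python3 -m crank '[[1.53,0,1.1,0,0.88,0],[1.53,0,1.1,0,0.88,0],[1.53,0,1.1,0,0.88,0],[1.53,0,1.1,0,0.88,0],[1.53,0,1.1,0,0.88,0],[1.53,0,1.1,0,0.88,0],[1.53,0,1.1,0,0.88,0],[1.53,0,1.1,0,0.88,0],[1.53,0,1.1,0,0.88,0]]'; python3 - <<'E'
from h import *
p,d,i=grab("side");cv2.imwrite("pics/s1.png",cv2.resize(p[80:260,240:480],None,fx=3,fy=3))
P=pts(d,i);m=(d>0)&(abs(P[...,0]-.55)<.12)&(abs(P[...,1]+.11)<.06)&(P[...,2]>.03)
hsv=cv2.cvtColor(p,cv2.COLOR_BGR2HSV);m&=(p[...,2]>110)&(hsv[...,1]>60)
q=P[m];print(m.sum(),np.percentile(q,[1,50,99],axis=0))
E
python3 go.py 540 -112 60 0 50
```

```text
time: 5.05
eef_pos: [0.5533, -0.1108, 0.1066]
tcp_rot: [0.906, 0.0, 0.422, -0.001]
contact_force: [0.1, 0.5, -2.0]
opening: 0.676
finger_force: 54.3
690 [[ 0.46356425 -0.1399818   0.07709748]
 [ 0.53919616 -0.08559448  0.12097218]
 [ 0.56752088 -0.07760403  0.20737805]]
t 5.1 grasp pt mm [ 539.722 -111.133  119.643] F [-1.008 -0.469 -1.899] open 0.6752327894887593 grip 54.32506442070007 q [-0.595 -0.151  2.447  1.428  0.451 -0.253]
psi(if down) -0.006419049208714659 theta 49.970807661947426
row [-4.548  0.101  3.857 -0.003  0.001 -0.   ] rows 1.1928680566509953
```

View pics/s1.png

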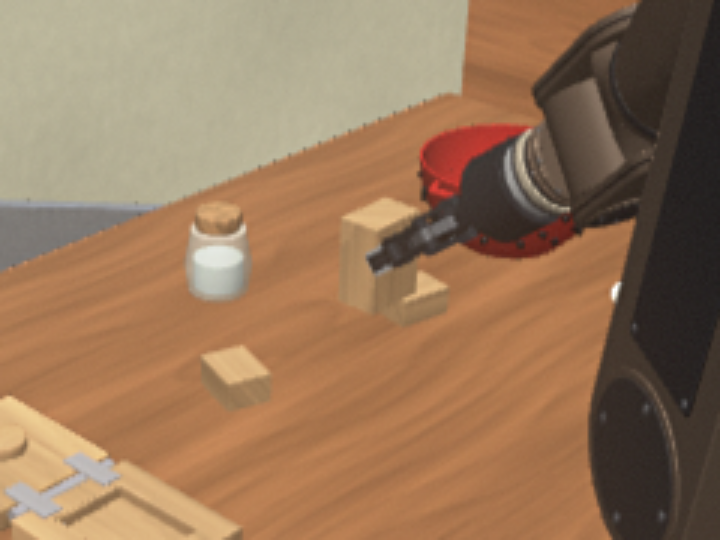

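Side crop: the block is held upright at about (380,255) with its hollow facing away from the gripper. Joint 3 is close to its limit, so I'll set the block down farther out, in the free area around (0.68, 0.065).

```bash
python3 go.py 600 -20 120 0 50 680 65 120 0 50 680 65 60 0 50
```

```text
t 5.1 grasp pt mm [ 539.722 -111.133  119.643] F [-1.008 -0.469 -1.899] open 0.6752327894887593 grip 54.32506442070007 q [-0.595 -0.151  2.447  1.428  0.451 -0.253]
psi(if down) -0.006419049208714659 theta 49.970807661947426
row [ 3.905 -9.097  4.615 -0.003  0.001 -0.   ] rows 2.184583440648579
row [  9.049 -17.582  10.762  -0.003   0.001  -0.   ] rows 4.502715694244386
row [  4.455 -17.572  14.621  -0.003   0.001  -0.   ] rows 4.657999962460882
```

```bash
python3 -m crank '[[3.9,-5,4.6,0,0,0],[6,-9,7,0,0,0],[9,-17.6,10.7,0,0,0],[9,-17.6,10.7,0,0,0],[9,-17.6,10.7,0,0,0],[9,-17.6,10.7,0,0,0],[4.45,-17.6,14.6,0,0,0],[4.45,-17.6,14.6,0,0,0],[4.45,-17.6,14.6,0,0,0],[4.45,-17.6,14.6,0,0,0]]'; python3 go.py 680 65 47 0 50 680 65 42 0 50
```

```text
time: 6.1
eef_pos: [0.692, 0.0618, 0.0364]
tcp_rot: [0.9, 0.003, 0.436, -0.004]
contact_force: [0.7, -0.3, -0.9]
opening: 0.675
finger_force: 54.5
t 6.1 grasp pt mm [677.321  61.648  47.936] F [ 0.678 -0.29  -0.882] open 0.6747889401037865 grip 54.54882323741913 q [-0.088  0.293  2.172  2.796  0.237 -1.291]
psi(if down) 0.12237272447097464 theta 51.750312163592646
row [ 0.036 -0.313  0.271 -0.01  -0.031  0.001] rows 0.2151898459258168
row [-0.357 -0.31   0.58  -0.01  -0.031  0.001] rows 0.2151898459258168
```

Joint 5 sits at its lower limit because the tool is nearly in line with the forearm. I'll lift and yaw so the tilt becomes tangential, which avoids this.

```bash
python3 go.py 680 70 110 0 50 680 70 110 70 50; python3 -c "
import sys;sys.argv=['go']
from go import *
print([R.from_matrix(target(0,50).T@target(a,50)).as_rotvec() for a in (70,)])"
```

```text
t 6.1 grasp pt mm [677.321  61.648  47.936] F [ 0.678 -0.29  -0.882] open 0.6747889401037865 grip 54.54882323741913 q [-0.088  0.293  2.172  2.796  0.237 -1.291]
psi(if down) 0.12237272447097464 theta 51.750312163592646
row [ 4.984 -0.847 -3.624 -0.01  -0.031  0.001] rows 1.2440312602991834
row [ 4.402 -2.201 -4.35   0.938 -0.03  -0.769] rows 8.092421551321918
t 6.1 grasp pt mm [677.321  61.648  47.936] F [ 0.678 -0.29  -0.882] open 0.6747889401037865 grip 54.54882323741913 q [-0.088  0.293  2.172  2.796  0.237 -1.291]
psi(if down) 0.12237272447097464 theta 51.750312163592646
[array([ 0.936,  0.   , -0.785])]
```

```bash
python3 -m crank '[[4.9,-0.8,-3.6,0,0,0],[4.9,-0.8,-3.6,0,0,0],[4.4,-2.2,-4.35,0.938,-0.03,-0.769],[4.4,-2.2,-4.35,0.938,-0.03,-0.769],[4.4,-2.2,-4.35,0.938,-0.03,-0.769],[4.4,-2.2,-4.35,0.938,-0.03,-0.769],[4.4,-2.2,-4.35,0.938,-0.03,-0.769],[4.4,-2.2,-4.35,0.938,-0.03,-0.769],[4.4,-2.2,-4.35,0.938,-0.03,-0.769],[4.4,-2.2,-4.35,0.938,-0.03,-0.769]]'; python3 go.py 680 70 110 70 50
```

```text
time: 7.1
eef_pos: [0.6839, 0.0802, 0.0995]
tcp_rot: [0.8, 0.417, 0.385, -0.195]
contact_force: [1.5, 0.2, -0.8]
opening: 0.68
finger_force: 54.7
t 7.1 grasp pt mm [675.392  68.387 111.194] F [ 1.476  0.19  -0.848] open 0.6795765961533397 grip 54.74622666835785 q [-0.343  0.32   1.964  1.152  0.962 -0.494]
psi(if down) 55.5520903964103 theta 51.17193938722222
row [ 0.087 -0.103  0.345  0.21  -0.019 -0.16 ] rows 1.7691301039356406
```

```bash
python3 -m crank '[[0.1,-0.1,0.3,0.21,-0.019,-0.16],[0.1,-0.1,0.3,0.21,-0.019,-0.16],[0.1,-0.1,0.3,0.21,-0.019,-0.16],[0.1,-0.1,0.3,0.21,-0.019,-0.16],[0.1,-0.1,0.3,0.21,-0.019,-0.16]]'; python3 go.py 680 70 110 70 50 680 70 48 70 50.4
```

```text
time: 7.6
eef_pos: [0.6842, 0.0854, 0.0971]
tcp_rot: [0.744, 0.517, 0.348, -0.242]
contact_force: [-0.5, 0.5, -1.2]
opening: 0.675
finger_force: 54.8
t 7.6 grasp pt mm [679.159  71.945 109.048] F [-0.477  0.475 -1.228] open 0.6754215894577376 grip 54.76486802101135 q [-0.343  0.415  1.83   1.     1.151 -0.545]
psi(if down) 69.57553286820306 theta 50.19009442964127
row [-0.031  0.137 -0.179  0.005 -0.003 -0.005] rows 0.052811939251826874
row [-4.781  0.138  3.791  0.005  0.004 -0.005] rows 1.2205699858535761
```

```bash
python3 -m crank '[[-2.4,0.1,1.9,0,0,0],[-4.8,0.1,3.8,0,0,0],[-4.8,0.1,3.8,0,0,0],[-4.8,0.1,3.8,0,0,0]]'; python3 go.py; python3 -m crank '[[-0.15,0,0.13,0,0,0],[-0.3,0,0.25,0,0,0],[-0.3,0,0.25,0,0,0]]'; python3 go.py 680 70 40 70 50.1
```

```text
time: 8.0
eef_pos: [0.6848, 0.0841, 0.0361]
tcp_rot: [0.743, 0.517, 0.348, -0.243]
contact_force: [-0.2, -0.3, -0.9]
opening: 0.675
finger_force: 54.8
t 8.0 grasp pt mm [679.763  70.575  48.007] F [-0.17  -0.282 -0.934] open 0.6749197274938306 grip 54.75760281085968 q [-0.345  0.517  1.828  1.039  1.102 -0.639]
psi(if down) 69.57035053650841 theta 50.26800289490977
time: 8.3
eef_pos: [0.6859, 0.0835, 0.0329]
tcp_rot: [0.743, 0.517, 0.349, -0.242]
contact_force: [-0.2, -0.3, -1.7]
opening: 0.677
finger_force: 54.8
t 8.3 grasp pt mm [680.904  70.074  44.858] F [-0.184 -0.338 -1.681] open 0.6772726838946811 grip 54.758586287498474 q [-0.345  0.523  1.826  1.042  1.098 -0.647]
psi(if down) 69.80840980354122 theta 50.261317534361694
row [-0.403 -0.095  0.281  0.006 -0.003 -0.002] rows 0.10010532812754423
```

```bash
python3 -m crank '[[-0.08,0,0.06,0,0,0],[-0.15,0,0.13,0,0,0],[-0.15,0,0.13,0,0,0]]'; python3 -m crank '[[-0.08,0,0.06,0,0,0],[-0.08,0,0.06,0,0,0]]'; python3 go.py
```

```text
time: 8.6
eef_pos: [0.686, 0.0834, 0.0306]
tcp_rot: [0.743, 0.517, 0.349, -0.242]
contact_force: [-0.5, -1.1, 0.7]
opening: 0.674
finger_force: 55.0
time: 8.8
eef_pos: [0.686, 0.0833, 0.0305]
tcp_rot: [0.742, 0.517, 0.35, -0.242]
contact_force: [-3.5, -3.3, 5.0]
opening: 0.675
finger_force: 55.5
t 8.8 grasp pt mm [681.013  69.827  42.412] F [-3.485 -3.348  5.005] open 0.6747303635752189 grip 55.481826066970825 q [-0.346  0.529  1.824  1.045  1.098 -0.652]
psi(if down) 69.79926662601073 theta 50.37772243953084
```

Contact at 42 mm, as predicted. Releasing and backing off along the tool axis.

```bash
python3 -m crank '[[0,0,0,0,0,0],[0,0,0,0,0,0],[0,0,0,0,0,0],[0,0,0,0,0,0],[0,0,0,0,0,0],[0,0,-3,0,0,0],[0,0,-7,0,0,0],[0,0,-11,0,0,0],[0,0,-11,0,0,0],[0,0,-11,0,0,0]]' 1; python3 - <<'E'
from h import *
p,d,i=grab("top");P=pts(d,i)
m=(d>0)&(P[...,2]>.07)&(P[...,2]<.09)&(np.hypot(P[...,0]-.68,P[...,1]-.075)<.06)
q=P[m];print(m.sum(),cv2.minAreaRect((q[:,:2]*1000).astype(np.float32)),np.median(q[:,2]))
E
python3 go.py 680 70 190 70 0 680 80 190 70 -45
```

```text
time: 9.8
eef_pos: [0.6566, 0.0035, 0.1001]
tcp_rot: [0.743, 0.517, 0.35, -0.241]
contact_force: [0.0, -0.0, -0.5]
opening: 0.998
finger_force: 0.0
298 ((684.766845703125, 77.00426483154297), (40.54545974731445, 60.47490692138672), 70.18058776855469) 0.08008705212314038
t 9.85 grasp pt mm [650.851  -8.883 110.858] F [ 0.044  0.156 -0.161] open 0.997216887637564 grip 0.0 q [-0.484  0.399  1.849  0.938  1.24  -0.616]
psi(if down) 69.66262524207204 theta 50.273320908899024
row [10.023 -0.01   0.735  0.003 -0.877 -0.006] rows 5.852679695244018
row [10.199 -0.35   0.089  0.001 -1.663 -0.007] rows 11.091244286905267
```

```bash
python3 go.py 651 -9 210 70 50 684 80 230 70 0 709 143 127 70.2 -40
```

```text
t 9.85 grasp pt mm [650.851  -8.883 110.858] F [ 0.044  0.156 -0.161] open 0.997216887637564 grip 0.0 q [-0.484  0.399  1.849  0.938  1.24  -0.616]
psi(if down) 69.66262524207204 theta 50.273320908899024
row [ 7.612  0.013 -6.341  0.005 -0.005 -0.004] rows 1.9814803442298057
row [13.788  0.019 -0.994  0.003 -0.877 -0.006] rows 5.852679695244018
row [ 9.765  0.177  9.597  0.002 -1.576 -0.011] rows 10.509267431308269
```

```bash
python3 -m crank '[[3.8,0,-3.2,0,0,0],[7.6,0,-6.3,0,0,0],[13.8,0,-1,0,-0.877,0],[13.8,0,-1,0,-0.877,0],[13.8,0,-1,0,-0.877,0],[13.8,0,-1,0,-0.877,0],[13.8,0,-1,0,-0.877,0],[13.8,0,-1,0,-0.877,0],[13.8,0,-1,0,-0.877,0],[13.8,0,-1,0,-0.877,0]]'; python3 go.py 700 125 220 70.2 -40 709 143 127 70.2 -40
```

```text
time: 10.85
eef_pos: [0.6833, 0.0816, 0.2097]
tcp_rot: [0.82, 0.572, -0.0, -0.001]
contact_force: [0.6, -0.3, 0.2]
opening: 1.0
finger_force: 0.0
t 10.85 grasp pt mm [683.288  81.604 228.425] F [ 0.639 -0.251  0.224] open 0.9998462887167318 grip 0.0 q [-0.029  0.314  1.538  0.002  1.291  0.323]
psi(if down) 69.80616353510048 theta 0.060820164985220894
row [ 3.445  0.084  0.409 -0.004 -0.699 -0.006] rows 4.663943240140619
row [ 5.436  0.327  9.71  -0.004 -0.699 -0.006] rows 4.663943240140619
```

```bash
python3 -m crank '[[3.4,0.1,0.4,0,-0.699,0],[3.4,0.1,0.4,0,-0.699,0],[3.4,0.1,0.4,0,-0.699,0],[3.4,0.1,0.4,0,-0.699,0],[3.4,0.1,0.4,0,-0.699,0],[5.4,0.2,9.7,0,-0.699,0],[5.4,0.2,9.7,0,-0.699,0],[5.4,0.2,9.7,0,-0.699,0],[5.4,0.2,9.7,0,-0.699,0]]'; python3 - <<'E'
from h import *
p,d,i=grab("wrist");cv2.imwrite("pics/w2.png",p);print(i["origin"])
P=pts(d,i)
m=(d>0)&(P[...,2]>.07)&(P[...,2]<.09)&(np.hypot(P[...,0]-.685,P[...,1]-.077)<.05)
q=P[m];print(m.sum(),cv2.minAreaRect((q[:,:2]*1000).astype(np.float32)),np.median(q[:,2]))
E
python3 go.py 687 82 50 70.2 -40
```

```text
time: 11.75
eef_pos: [0.7037, 0.1282, 0.1134]
tcp_rot: [0.771, 0.536, -0.283, 0.195]
contact_force: [-0.7, -0.1, 1.1]
opening: 0.998
finger_force: 0.0
[0.7628136  0.28942595 0.18517099]
2889 ((683.8372192382812, 79.50830078125), (42.51057052612305, 60.05110168457031), 69.97177124023438) 0.07883653599774462
t 11.8 grasp pt mm [709.503 139.674 130.936] F [0.609 0.624 2.115] open 1.00472259449942 grip 0.0 q [ 0.242  0.732  1.244 -0.561  1.601  0.709]
psi(if down) 69.46761659406442 theta -40.02144089088323
row [ 0.465 -0.1   10.179 -0.006  0.    -0.01 ] rows 2.0379536214370733
```

View pics/w2.png

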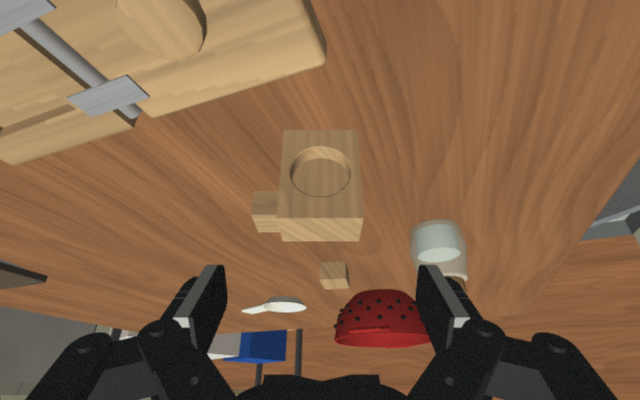

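Wrist view: the block stands at (320,185), with the hollow at (320,172) facing the +d side as intended. Now the second grasp.

```bash
python3 -m crank '[[0.2,-0.05,4,0,0,0],[0.3,-0.05,8,0,0,0],[0.4,-0.05,10.1,0,0,0],[0.4,-0.05,10.1,0,0,0],[0.4,-0.05,10.1,0,0,0]]'; python3 go.py 686.5 84 50 70 -40
```

```text
time: 12.3
eef_pos: [0.685, 0.0714, 0.0389]
tcp_rot: [0.773, 0.535, -0.279, 0.197]
contact_force: [-0.4, 0.5, -0.0]
opening: 1.0
finger_force: 0.0
t 12.3 grasp pt mm [689.115  82.686  53.272] F [-0.438  0.47  -0.048] open 0.9995194086017984 grip 0.0 q [ 0.177  0.741  1.384 -0.593  1.441  0.745]
psi(if down) 69.28561116018402 theta -39.8837486580475
row [ 0.229 -0.292  0.229 -0.    -0.002 -0.01 ] rows 0.08734190136762816
```

```bash
python3 -m crank '[[0.2,-0.25,0.2,0,0,-0.01],[0.2,-0.25,0.2,0,0,-0.01],[0.2,-0.25,0.2,0,0,-0.01],[0.2,-0.25,0.2,0,0,-0.01],[0.2,-0.25,0.2,0,0,-0.01],[0.2,-0.25,0.2,0,0,-0.01],[0.2,-0.25,0.2,0,0,-0.01],[0.2,-0.25,0.2,0,0,-0.01]]' 0.4 50; python3 go.py 680 70 130 70 -40 680 60 130 70 0
```

```text
time: 13.1
eef_pos: [0.6825, 0.0741, 0.0349]
tcp_rot: [0.769, 0.54, -0.28, 0.196]
contact_force: [1.2, 3.2, 5.6]
opening: 0.69
finger_force: 55.1
t 13.1 grasp pt mm [686.581  85.348  49.226] F [1.202 3.24  5.575] open 0.6900381046699523 grip 55.05238652229309 q [ 0.181  0.743  1.39  -0.593  1.436  0.74 ]
psi(if down) 70.21391478389435 theta -39.92719108565578
row [-6.465 -0.11  -5.124  0.001 -0.001  0.003] rows 1.6500110038314302
row [-5.984  0.233 -4.957 -0.     0.697  0.003] rows 4.648157744587321
```

```bash
python3 -m crank '[[-3.2,0,-2.5,0,0,0],[-6.4,0,-5,0,0,0],[-6.4,0,-5,0,0,0],[-6,0.2,-5,0,0.697,0],[-6,0.2,-5,0,0.697,0],[-6,0.2,-5,0,0.697,0],[-6,0.2,-5,0,0.697,0],[-6,0.2,-5,0,0.697,0],[-6,0.2,-5,0,0.697,0],[-6,0.2,-5,0,0.697,0]]'; python3 go.py 680 60 130 70 50
```

```text
time: 14.1
eef_pos: [0.6775, 0.0589, 0.108]
tcp_rot: [0.819, 0.574, -0.004, -0.002]
contact_force: [-0.1, 0.3, -1.6]
opening: 0.689
finger_force: 54.4
t 14.1 grasp pt mm [677.635  58.934 126.653] F [-0.138  0.27  -1.578] open 0.6890578449057495 grip 54.39189836382866 q [-0.062  0.391  1.632 -0.002  1.126  0.288]
psi(if down) 70.0209220892915 theta -0.20991778368456412
row [ 1.617  0.193 -1.01  -0.007  0.876 -0.003] rows 5.84535598170964
```

```bash
python3 -m crank '[[1.6,0.2,-0.5,0,0.877,0],[1.6,0.2,-0.5,0,0.877,0],[1.6,0.2,-0.5,0,0.877,0],[1.6,0.2,-0.5,0,0.877,0],[1.6,0.2,-0.5,0,0.877,0],[1.6,0.2,-0.5,0,0.877,0],[1.6,0.2,-0.5,0,0.877,0],[1.6,0.2,-0.5,0,0.877,0]]'; python3 go.py 680 60 40 70 50.1 680 60 32 70 50.1
```

```text
time: 14.9
eef_pos: [0.6853, 0.0743, 0.1127]
tcp_rot: [0.743, 0.52, 0.344, -0.246]
contact_force: [0.3, -0.3, -1.0]
opening: 0.685
finger_force: 54.5
t 14.9 grasp pt mm [680.499  60.827 124.741] F [ 0.32  -0.338 -0.99 ] open 0.6850133359403465 grip 54.47369769215584 q [-0.358  0.403  1.811  0.971  1.188 -0.519]
psi(if down) 69.61836276038211 theta 49.96806217526556
row [-6.545  0.062  5.378 -0.007  0.002 -0.004] rows 1.6942790034029824
row [-7.158  0.069  5.892 -0.007  0.002 -0.004] rows 1.8542703563148337
```

```bash
python3 go.py 710 85 120 70 50.1 710 85 32 70 50.1
```

```text
t 14.9 grasp pt mm [680.499  60.827 124.741] F [ 0.32  -0.338 -0.99 ] open 0.6850133359403465 grip 54.47369769215584 q [-0.358  0.403  1.811  0.971  1.188 -0.519]
psi(if down) 69.61836276038211 theta 49.96806217526556
row [ 1.76   1.972  2.803 -0.007  0.002 -0.004] rows 0.7704422310312001
row [-4.978  2.042  8.462 -0.007  0.002 -0.004] rows 2.005664621428375
```

```bash
python3 -m crank '[[1.8,2,2.8,0,0,0],[-1.5,2,5.6,0,0,0],[-5,2,8.4,-0.007,0.002,-0.004],[-5,2,8.4,-0.007,0.002,-0.004],[-5,2,8.4,-0.007,0.002,-0.004]]';python3 -m crank '[[-0.15,0,0.13,0,0,0],[-0.23,0,0.19,0,0,0],[-0.23,0,0.19,0,0,0]]'; python3 go.py 710 85 27 70 50.1
```

```text
time: 15.4
eef_pos: [0.7152, 0.0989, 0.0224]
tcp_rot: [0.741, 0.52, 0.348, -0.243]
contact_force: [-0.5, 0.5, -1.3]
opening: 0.687
finger_force: 56.7
time: 15.7
eef_pos: [0.7157, 0.0972, 0.0206]
tcp_rot: [0.741, 0.52, 0.349, -0.242]
contact_force: [0.6, -0.4, -1.9]
opening: 0.688
finger_force: 56.7
t 15.7 grasp pt mm [710.748  83.72   32.519] F [ 0.624 -0.37  -1.946] open 0.687936220458195 grip 56.69232071377337 q [-0.31   0.589  1.752  1.056  1.082 -0.629]
psi(if down) 70.27787047964212 theta 50.25680710070367
row [-0.369 -0.124  0.425  0.004 -0.003  0.003] rows 0.11526323047554389
```

```bash
python3 -m crank '[[-0.08,0,0.06,0,0,0],[-0.15,0,0.13,0,0,0],[-0.23,0,0.19,0,0,0],[-0.23,0,0.19,0,0,0]]'; python3 -m crank '[[-0.08,0,0.06,0,0,0],[-0.08,0,0.06,0,0,0]]';python3 -m crank '[[-0.08,0,0.06,0,0,0],[-0.08,0,0.06,0,0,0]]'; python3 go.py 710 85 27 70 50.1
```

```text
time: 16.1
eef_pos: [0.7149, 0.0973, 0.0155]
tcp_rot: [0.742, 0.519, 0.349, -0.243]
contact_force: [-0.1, -0.7, -1.8]
opening: 0.684
finger_force: 56.7
time: 16.3
eef_pos: [0.7151, 0.0972, 0.0149]
tcp_rot: [0.742, 0.519, 0.349, -0.243]
contact_force: [-0.5, -0.7, -0.4]
opening: 0.686
finger_force: 56.8
time: 16.5
eef_pos: [0.7152, 0.0974, 0.0148]
tcp_rot: [0.741, 0.519, 0.349, -0.243]
contact_force: [-2.4, -0.4, 3.4]
opening: 0.683
finger_force: 57.3
t 16.5 grasp pt mm [710.19   83.876  26.756] F [-2.408 -0.391  3.449] open 0.6833855184889113 grip 57.2606511041522 q [-0.31   0.599  1.751  1.06   1.08  -0.637]
psi(if down) 70.10001436720674 theta 50.36706240561946
row [ 0.073 -0.06   0.061  0.002 -0.005  0.001] rows 0.034585219450120656
```

```bash
python3 -m crank '[[0,0,0,0,0,0],[0,0,0,0,0,0],[0,0,0,0,0,0],[0,0,0,0,0,0],[0,0,0,0,0,0],[0,0,-3,0,0,0],[0,0,-7,0,0,0],[2,0,-11,0,0,0],[6,0,-13,0,0,0],[6,0,-13,0,0,0]]' 1; python3 - <<'E'
from h import *
p,d,i=grab("top");P=pts(d,i)
m=(d>0)&(P[...,2]>.03)&(P[...,2]<.05)&(np.hypot(P[...,0]-.713,P[...,1]-.092)<.07)
q=P[m];print(m.sum(),cv2.minAreaRect((q[:,:2]*1000).astype(np.float32)),np.median(q[:,2]))
E
python3 go.py 713 92 190 70 0
```

```text
time: 17.5
eef_pos: [0.6977, 0.0381, 0.1517]
tcp_rot: [0.74, 0.521, 0.353, -0.238]
contact_force: [0.8, 0.2, 0.9]
opening: 1.0
finger_force: 0.0
384 ((714.078369140625, 90.0182113647461), (80.27532958984375, 60.44560623168945), 70.09710693359375) 0.039898146276974855
t 17.55 grasp pt mm [690.844  25.055 159.807] F [-0.708  1.076 -0.063] open 1.0017990071528993 grip 0.0 q [-0.407  0.381  1.766  0.945  1.247 -0.502]
psi(if down) 70.66770156120342 theta 50.26696384814522
row [ 5.391 -0.208  2.814  0.011 -0.877  0.003] rows 5.852697632284716
```

```bash
python3 -m crank '[[5.4,-0.2,2.8,0.01,-0.877,0],[5.4,-0.2,2.8,0.01,-0.877,0],[5.4,-0.2,2.8,0.01,-0.877,0],[5.4,-0.2,2.8,0.01,-0.877,0],[5.4,-0.2,2.8,0.01,-0.877,0],[5.4,-0.2,2.8,0.01,-0.877,0],[5.4,-0.2,2.8,0.01,-0.877,0],[5.4,-0.2,2.8,0.01,-0.877,0]]'; python3 - <<'E'
from h import *
p,d,i=grab("wrist");cv2.imwrite("pics/w3.png",p);print(i["origin"])
P=pts(d,i)
m=(d>0)&(P[...,2]>.03)&(P[...,2]<.05)&(np.hypot(P[...,0]-.714,P[...,1]-.09)<.065)
q=P[m];print(m.sum(),cv2.minAreaRect((q[:,:2]*1000).astype(np.float32)),np.median(q[:,2]))
E
python3 go.py 713.5 91 33 70 0
```

```text
time: 18.35
eef_pos: [0.71, 0.0936, 0.1645]
tcp_rot: [0.818, 0.575, -0.002, -0.004]
contact_force: [-0.6, -0.2, 0.1]
opening: 0.997
finger_force: 0.0
[0.73893718 0.17288902 0.33036263]
4106 ((713.3141479492188, 92.57315063476562), (80.3470687866211, 60.031768798828125), 70.01859283447266) 0.039273334541255256
t 18.4 grasp pt mm [710.106  92.541 183.332] F [0.307 0.622 0.617] open 0.9993584861295265 grip 0.0 q [-0.013  0.412  1.495  0.004  1.243  0.332]
psi(if down) 70.16342535435825 theta 0.03907778043126278
row [-0.041  0.532 15.029 -0.009 -0.001  0.003] rows 3.0076662531908154
```

View pics/w3.png

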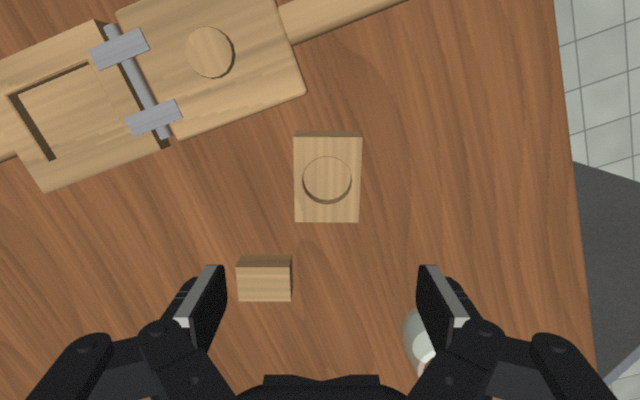

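Wrist view: the block lies at (328,178) with the hollow facing up; the recess is at (70,100). Vertical grasp next.

```bash
python3 -m crank '[[0,0.25,5,0,0,0],[0,0.45,10,0,0,0],[0,0.45,14,0,0,0],[0,0.45,15.1,0,0,0],[0,0.45,15.1,0,0,0],[0,0.45,15.1,0,0,0]]'; python3 go.py 713.4 91.8 32 70 0
```

```text
time: 19.0
eef_pos: [0.7159, 0.0909, 0.0181]
tcp_rot: [0.819, 0.574, -0.0, -0.002]
contact_force: [0.1, 0.6, 1.2]
opening: 1.002
finger_force: 0.0
t 19.0 grasp pt mm [715.949  90.797  36.789] F [0.107 0.638 1.171] open 1.0017374926539406 grip 0.0 q [-0.015  0.574  1.556  0.003  1.014  0.331]
psi(if down) 70.0838771769348 theta 0.10964850920204955
row [ 0.003 -0.267  0.48  -0.003 -0.002  0.001] rows 0.10976710292573323
```

```bash
python3 -m crank '[[0,-0.25,0.45,0,0,0],[0,-0.25,0.45,0,0,0],[0,-0.25,0.45,0,0,0],[0,-0.25,0.45,0,0,0],[0,-0.25,0.45,0,0,0],[0,-0.25,0.45,0,0,0],[0,-0.25,0.45,0,0,0],[0,-0.25,0.45,0,0,0]]' 0.4 50; python3 go.py; python3 - <<'E'
from h import *
# pocket from the top view depth (unobstructed?) : paddle top vs floor
p,d,i=grab("top");P=pts(d,i)
cv2.imwrite("pics/pk.png",cv2.resize(p[140:280,190:400],None,fx=3.5,fy=3.5))
m=(d>0)&(P[...,0]>.4)&(P[...,0]<.6)&(P[...,1]>.12)&(P[...,1]<.33)
z=P[...,2]
fl=m&(z>.006)&(z<.0155); pd=m&(z>.0185)&(z<.03)
n,L,S,C=cv2.connectedComponentsWithStats(fl.astype(np.uint8))
for k in range(1,n):
    if S[k,4]>100: q=P[L==k];print("floor",S[k,4],cv2.minAreaRect((q[:,:2]*1000).astype(np.float32)),np.median(q[:,2]))
q=P[pd];print("paddle z",np.median(q[:,2]),np.percentile(q[:,:2],[1,99],axis=0))
E
```

```text
time: 19.8
eef_pos: [0.7152, 0.0923, 0.0155]
tcp_rot: [0.818, 0.575, 0.002, -0.0]
contact_force: [1.1, -0.3, 5.7]
opening: 0.401
finger_force: 2.9
t 19.8 grasp pt mm [715.199  92.311  34.163] F [ 1.105 -0.342  5.665] open 0.4005411511583511 grip 2.9138985264580697 q [-0.013  0.574  1.561  0.002  1.004  0.332]
psi(if down) 70.16146321062035 theta 0.15843943794223714
floor 222 ((511.8006286621094, 241.3402557373047), (30.640796661376953, 84.2788314819336), 89.89968872070312) 0.010475560242006687
paddle z 0.022332855128535778 [[0.449228   0.21792111]
 [0.59904277 0.28150092]]
```

The gripper closed to 0.40 with almost no force, so the grasp is wrong. I'll look before moving.

```bash
python3 - <<'E'
from h import *
p,d,i=grab("wrist")
q,_,_=grab("side")
a=cv2.resize(p[100:400,120:520],(400,300));b=cv2.resize(q[120:270,230:430],(400,300),interpolation=cv2.INTER_CUBIC)
cv2.imwrite("pics/chk.png",np.hstack([a,b]))
P=pts(d,i);m=(d>0)&(P[...,2]>.03)&(P[...,2]<.05)&(np.hypot(P[...,0]-.714,P[...,1]-.09)<.065)
e=P[m];print(m.sum(),cv2.minAreaRect((e[:,:2]*1000).astype(np.float32)),np.median(e[:,2]))
E
```

```text
11332 ((713.4898071289062, 91.8366928100586), (81.59239959716797, 61.67186737060547), 70.20271301269531) 0.0392980237908401
```

View pics/chk.png

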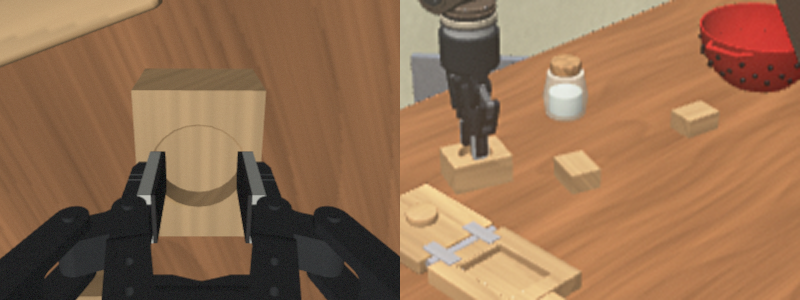

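Wrist crop: the fingertips have slid over the rim and sit in the hollow at about (200,180); the block has not moved (713.5, 91.8, 70.2°). I'll lift, reopen and grip deeper.

```bash
python3 -m crank '[[0,0,-2.5,0,0,0],[0,0,-5,0,0,0],[0,0,-5,0,0,0],[0,0,-5,0,0,0]]'; python3 -m crank '[[0,0,0,0,0,0],[0,0,0,0,0,0],[0,0,0,0,0,0],[0,0,0,0,0,0],[0,0,0,0,0,0],[0,0,0,0,0,0]]' 1;  python3 go.py 713.4 91.8 23 70.2 0
```

```text
time: 20.35
eef_pos: [0.7128, 0.0925, 0.0624]
tcp_rot: [0.818, 0.575, -0.001, -0.002]
contact_force: [-0.4, 0.2, -0.5]
opening: 0.404
finger_force: 0.0
time: 20.95
eef_pos: [0.7121, 0.0924, 0.061]
tcp_rot: [0.818, 0.575, -0.002, -0.003]
contact_force: [0.0, 0.2, -0.1]
opening: 1.002
finger_force: 0.0
t 20.95 grasp pt mm [712.25   92.323  79.748] F [ 0.038  0.193 -0.15 ] open 1.002046217953795 grip 0.0 q [-0.013  0.518  1.55   0.003  1.079  0.332]
psi(if down) 70.14436789913742 theta 0.021513531738957543
row [-0.013  0.175  5.674 -0.006 -0.    -0.001] rows 1.135302246807291
```

```bash
python3 -m crank '[[0,0.15,3,0,0,0],[0,0.15,5.6,0,0,0],[0,0.15,5.6,0,0,0],[0,0.15,5.6,0,0,0]]'; python3 -m crank '[[0,0,0,0,0,0],[0,0,0,0,0,0],[0,0,0,0,0,0]]' 0.6 50; python3 -m crank '[[0,0,0,0,0,0],[0,0,0,0,0,0]]';python3 go.py 713.4 91.8 130 70.2 0
```

```text
time: 21.35
eef_pos: [0.7128, 0.092, 0.0048]
tcp_rot: [0.818, 0.575, -0.002, -0.003]
contact_force: [0.0, -0.1, -0.1]
opening: 1.003
finger_force: 0.0
time: 21.65
eef_pos: [0.7153, 0.092, 0.0082]
tcp_rot: [0.818, 0.575, 0.0, -0.001]
contact_force: [1.2, 0.6, 5.2]
opening: 0.676
finger_force: 54.1
time: 21.85
eef_pos: [0.7153, 0.092, 0.0082]
tcp_rot: [0.818, 0.575, 0.0, -0.001]
contact_force: [-0.6, 0.0, 5.7]
opening: 0.673
finger_force: 54.3
t 21.85 grasp pt mm [715.35   91.982  26.918] F [-0.552  0.028  5.681] open 0.6732411855217011 grip 54.303032755851746 q [-0.013  0.586  1.559  0.003  0.998  0.331]
psi(if down) 70.14389518140939 theta 0.12339688461175023
row [ -0.065  -0.192 -10.308  -0.002  -0.002  -0.001] rows 2.062003720372266
```

```bash
python3 -m crank '[[0,0,-3,0,0,0],[0,0,-7,0,0,0],[0,0,-10.5,0,0,0],[0,0,-10.5,0,0,0]]'; python3 - <<'E'
from h import *
import pickle
D=pickle.load(open("d0.pkl","rb"))
def an(n,p,d,i):
    P=pts(d,i);z=P[...,2]
    m=(d>0)&(P[...,0]>.42)&(P[...,0]<.578)&(P[...,1]>.14)&(P[...,1]<.31)
    n_,L,S,C=cv2.connectedComponentsWithStats((m&(z>.005)&(z<.016)&(abs(P[...,0]-.511)<.06)&(abs(P[...,1]-.225)<.045)).astype(np.uint8))
    for k in range(1,n_):
        if S[k,4]>150: q=P[L==k];print(n,"floor",S[k,4],cv2.minAreaRect((q[:,:2]*1000).astype(np.float32)),np.median(q[:,2]))
    q=P[m&(z>.0185)&(z<.03)];print(n,"paddle z",np.median(q[:,2]),"y-range",np.percentile(q[:,1],[.5,99.5]),"xmin-ish",np.percentile(q[abs(q[:,1]-.225)>.025][:,0],[.5,99.5]))
for n in D: an(n,*D[n])
E
python3 go.py 600 150 130 35 0 511 225 130 0 0
```

```text
time: 22.25
eef_pos: [0.718, 0.0918, 0.1178]
tcp_rot: [0.818, 0.575, 0.003, 0.001]
contact_force: [1.0, -0.6, -0.5]
opening: 0.676
finger_force: 54.1
top floor 573 ((511.8052673339844, 226.12852478027344), (61.549930572509766, 84.30085754394531), 89.9207534790039) 0.010100680930821504
top paddle z 0.022007741437793604 y-range [0.16658565 0.28167639] xmin-ish [0.44773367 0.57657581]
side floor 538 ((516.782470703125, 220.27084350585938), (59.585418701171875, 79.43108367919922), 89.7278823852539) 0.011007177585080408
side paddle z 0.022534904605818862 y-range [0.16767761 0.28492768] xmin-ish [0.44423717 0.57694449]
t 22.25 grasp pt mm [717.85   91.741 136.528] F [ 0.957 -0.595 -0.461] open 0.6758465659534135 grip 54.120973348617554 q [-0.014  0.462  1.517  0.003  1.156  0.332]
psi(if down) 70.15769916146354 theta 0.25921130251193425
row [  1.468 -13.077   0.587   0.004  -0.006   0.614] rows 4.0930507905693885
row [  5.502 -23.994   0.544   0.002  -0.007   1.224] rows 8.16740719357129
```

```bash
python3 -m crank '[[1.5,-5,0,0,0,0.15],[1.5,-9,0.3,0,0,0.35],[1.5,-13,0.6,0,0,0.6],[3.5,-18,0.6,0,0,0.8],[5.5,-24,0.5,0,-0.006,1.224],[5.5,-24,0.5,0,-0.006,1.224],[5.5,-24,0.5,0,-0.006,1.224],[5.5,-24,0.5,0,-0.006,1.224],[5.5,-24,0.5,0,-0.006,1.224],[5.5,-24,0.5,0,-0.006,1.224]]'; python3 -m crank '[[0,0,0,0,0,0],[0,0,0,0,0,0]]'; cat > bm.py <<'E'
from h import *
def blk():
    for n in("wrist","top"):
        p,d,i=grab(n);P=pts(d,i);s=ctrl.get_state()["eef_pos"]
        z=P[...,2];m=(d>0)&(np.hypot(P[...,0]-s[0],P[...,1]-s[1])<.062)&(abs(z-s[2]-.032)<(.008 if n=="wrist" else .006))
        q=P[m];print(n,m.sum(),cv2.minAreaRect((q[:,:2]*1000).astype(np.float32)),np.median(q[:,2]))
        m=(d>0)&(z>.016)&(z<.03)&(P[...,0]>.42)&(P[...,0]<.575)&(P[...,1]>.14)&(P[...,1]<.31);q=P[m]
        if m.sum()>50: w=q[abs(q[:,1]-.225)>.025];print(" paddle y",np.percentile(q[:,1],[.5,99.5]),"x",np.percentile(w[:,0],[.5,99.5]),np.median(q[:,2]))
        cv2.imwrite(f"pics/b_{n}.png",p)
blk()
E
python3 bm.py; python3 go.py 512 224.5 130 0 0
```

```text
time: 23.25
eef_pos: [0.506, 0.2248, 0.1057]
tcp_rot: [1.0, 0.001, -0.006, 0.001]
contact_force: [0.8, -0.2, -1.7]
opening: 0.674
finger_force: 54.3
time: 23.45
eef_pos: [0.5067, 0.2248, 0.1064]
tcp_rot: [1.0, 0.001, -0.005, 0.0]
contact_force: [0.0, 0.0, -2.4]
opening: 0.671
finger_force: 54.3
wrist 15462 ((505.6492919921875, 224.66677856445312), (81.53811645507812, 84.64562225341797), 0.04613129049539566) 0.1374128600774957
 paddle y [0.1681581  0.28371878] x [0.4583362  0.57450481] 0.02151022305646605
top 74 ((506.9699401855469, 221.979736328125), (75.98168182373047, 57.26166534423828), 1.205518126487732) 0.13870338422144618
 paddle y [0.16647384 0.28057854] x [0.44759866 0.57337545] 0.021947976431903715
t 23.55 grasp pt mm [507.029 224.842 125.289] F [ 0.294 -0.216 -1.136] open 0.6755703756950744 grip 54.264097809791565 q [0.234 0.135 1.95  0.002 1.067 1.803]
psi(if down) 0.04112361226762729 theta -0.6087589944385701
row [ 0.512  0.034 -0.476  0.001  0.011  0.001] rows 0.14002716480164068
```

View pics/b_wrist.png

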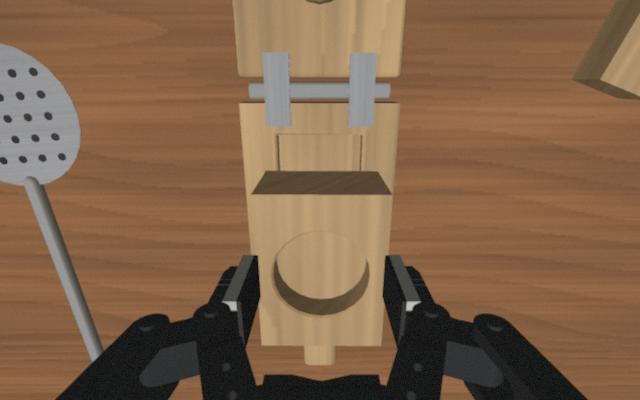

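Wrist view: the block is held level over the paddle, far top edge at row 193, columns 251..391. The visible end of the recess is at columns ~277..361, far edge at row ~134. I'll get both lateral offsets and the far recess edge from this same view.

```bash
python3 - <<'E'
from h import *
p=cv2.imread("pics/b_wrist.png");i=ctrl.camera_info("wrist")
g=cv2.cvtColor(p,cv2.COLOR_BGR2GRAY).astype(float)
a=np.abs(np.gradient(g[142:166].mean(0)));print("lat",[(c,round(a[c],1)) for c in range(255,390) if a[c]>3])
b=np.abs(np.gradient(g[120:165,290:350].mean(1)));print("far",[(r+120,round(b[r],1)) for r in range(len(b)) if b[r]>2])
for u,v,z in((277,154,.022),(361,154,.022),(319,134,.022),(319,102,.022),(243,154,.022),(397,154,.022),(251,193,.1374),(391,193,.1374),(262,345,.1374),(382,345,.1374)): print(u,v,(ray(i,u,v,z)*1000).round(1))
E
```

```text
lat [(274, np.float64(7.5)), (275, np.float64(13.5)), (276, np.float64(17.4)), (277, np.float64(22.7)), (278, np.float64(7.8)), (279, np.float64(35.0)), (280, np.float64(15.8)), (351, np.float64(5.4)), (352, np.float64(6.4)), (358, np.float64(4.1)), (359, np.float64(18.0)), (360, np.float64(9.8)), (361, np.float64(19.1)), (362, np.float64(19.0)), (364, np.float64(5.4)), (365, np.float64(4.7))]
far [(132, np.float64(3.2)), (133, np.float64(3.2)), (134, np.float64(2.5)), (135, np.float64(3.2))]
277 154 [538.  258.3  22. ]
361 154 [538.  194.8  22. ]
319 134 [553.  226.5  22. ]
319 102 [575.9 226.5  22. ]
243 154 [537.9 284.   22. ]
397 154 [538.  167.6  22. ]
251 193 [546.3 254.6 137.4]
391 193 [546.4 195.4 137.4]
262 345 [465.2 254.7 137.4]
382 345 [465.3 194.2 137.4]
```

```bash
python3 -m crank '[[0.53,-0.13,2,0,0.012,0],[0.53,-0.13,5,0,0.012,0],[0.53,-0.13,6.8,0,0.012,0],[0.53,-0.13,6.8,0,0.012,0],[0.53,-0.13,6.8,0,0.012,0]]'; python3 bm.py; python3 go.py 512.5 226 47 0 0.1
python3 - <<'E'
from h import *
p=cv2.imread("pics/b_wrist.png");i=ctrl.camera_info("wrist")
cv2.imwrite("pics/fin.png",cv2.resize(p[60:380,160:480],None,fx=1.8,fy=1.8))
E
```

```text
time: 24.05
eef_pos: [0.5115, 0.2262, 0.0388]
tcp_rot: [1.0, 0.0, 0.001, 0.0]
contact_force: [-0.4, -0.1, -1.1]
opening: 0.677
finger_force: 54.3
wrist 15378 ((510.3018493652344, 226.2623291015625), (84.73309326171875, 81.40221405029297), 89.44783020019531) 0.06994416994587234
 paddle y [0.16829275 0.28371286] x [0.44976352 0.57483373] 0.021509411715277788
top 63 ((513.64697265625, 200.80078125), (77.6549301147461, 14.601691246032715), 1.5408048629760742) 0.07173864924556073
 paddle y [0.16648857 0.26536556] x [0.44756439 0.57333318] 0.022136468361090622
t 24.15 grasp pt mm [512.659 226.56   59.001] F [ 0.23  -1.69  -1.765] open 0.6766740886620684 grip 54.26706254482269 q [ 0.236  0.235  1.975 -0.001  0.928  1.807]
psi(if down) 0.024876352489241974 theta 0.25654403079864924
row [-0.026  0.056  1.2   -0.    -0.003  0.   ] rows 0.24032075835389427
```

View pics/fin.png

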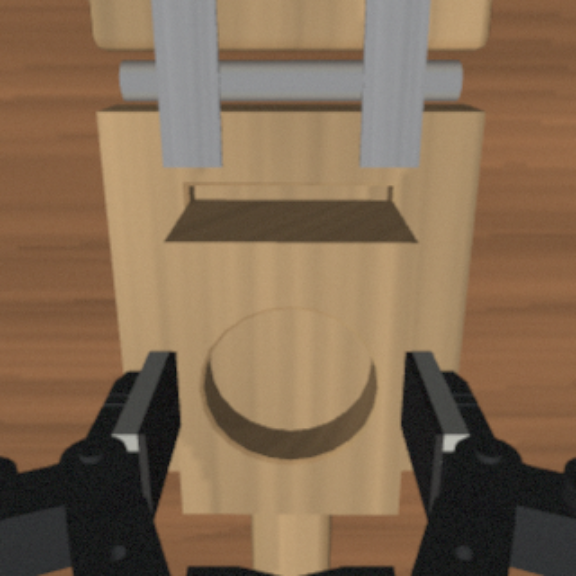

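The view shows the block's lower far edge matching the recess end (about 190..391), centred, with its bottom about 8 mm above the mouth. Lowering gently.

```bash
python3 -m crank '[[0,0,0.4,0,0,0],[0,0,0.8,0,0,0],[0,0,1.1,0,0,0],[0,0,1.1,0,0,0]]'; python3 -m crank '[[0,0,0.2,0,0,0],[0,0,0.4,0,0,0],[0,0,0.4,0,0,0]]'; python3 go.py 512.5 226 37 0 0.1
```

```text
time: 24.55
eef_pos: [0.5109, 0.2261, 0.0271]
tcp_rot: [1.0, 0.0, 0.0, 0.0]
contact_force: [0.7, 0.2, -1.8]
opening: 0.67
finger_force: 54.3
time: 24.85
eef_pos: [0.5111, 0.2262, 0.0233]
tcp_rot: [1.0, 0.0, 0.0, 0.0]
contact_force: [0.2, -0.2, -2.8]
opening: 0.672
finger_force: 54.3
t 24.85 grasp pt mm [511.085 226.176  41.968] F [ 0.188 -0.249 -2.814] open 0.6718821880252327 grip 54.26790475845337 q [ 0.236  0.26   1.981 -0.001  0.899  1.807]
psi(if down) 0.01765608175584637 theta 0.04721439110182796
row [0.143 0.016 0.497 0.001 0.001 0.   ] rows 0.10344561480128683
```

```bash
python3 -m crank '[[0,0,0.15,0,0,0],[0,0,0.3,0,0,0],[0,0,0.3,0,0,0]]'; python3 -m crank '[[0,0,0.1,0,0,0],[0,0,0.1,0,0,0]]'; python3 -m crank '[[0,0,0.1,0,0,0],[0,0,0.1,0,0,0]]'; python3 go.py
```

```text
time: 25.15
eef_pos: [0.5112, 0.2262, 0.0204]
tcp_rot: [1.0, 0.0, 0.001, 0.0]
contact_force: [0.8, 0.4, -1.7]
opening: 0.676
finger_force: 54.3
time: 25.35
eef_pos: [0.5113, 0.2262, 0.0195]
tcp_rot: [1.0, 0.0, 0.001, 0.0]
contact_force: [-0.8, 0.7, -0.7]
opening: 0.678
finger_force: 54.3
time: 25.55
eef_pos: [0.5113, 0.2262, 0.0185]
tcp_rot: [1.0, 0.0, 0.001, 0.0]
contact_force: [-0.0, 0.1, -1.5]
opening: 0.674
finger_force: 54.3
t 25.55 grasp pt mm [511.299 226.228  37.248] F [-0.012  0.055 -1.522] open 0.6736331369438315 grip 54.267929792404175 q [ 0.236  0.268  1.982 -0.001  0.89   1.807]
psi(if down) 0.01767124065319481 theta 0.07800556431342646
```

```bash
python3 -m crank '[[0,0,0.1,0,0,0],[0,0,0.1,0,0,0]]'; python3 -m crank '[[0,0,0.1,0,0,0],[0,0,0.1,0,0,0]]'; python3 go.py
```

```text
time: 25.75
eef_pos: [0.5115, 0.2262, 0.0183]
tcp_rot: [1.0, 0.0, 0.001, 0.0]
contact_force: [-2.3, -0.9, 3.6]
opening: 0.677
finger_force: 54.9
time: 25.95
eef_pos: [0.5115, 0.2262, 0.0182]
tcp_rot: [1.0, 0.0, 0.0, 0.001]
contact_force: [-5.1, -2.2, 9.7]
opening: 0.674
finger_force: 55.6
t 25.95 grasp pt mm [511.48  226.219  36.917] F [-5.15  -2.172  9.689] open 0.674322711498188 grip 55.61345815658569 q [ 0.236  0.269  1.982 -0.001  0.89   1.807]
psi(if down) 0.023047012879451767 theta 0.038664667783564664
```

Contact at 36.9 mm against the predicted 37, so the block is on the recess floor. Releasing, lifting and checking.

```bash
python3 -m crank '[[0,0,-0.1,0,0,0],[0,0,-0.1,0,0,0],[0,0,-0.1,0,0,0],[0,0,-0.1,0,0,0],[0,0,-0.1,0,0,0],[0,0,-3,0,0,0],[0,0,-7,0,0,0],[0,0,-11,0,0,0],[0,0,-15,0,0,0],[0,0,-15,0,0,0]]' 1; python3 -m crank '[[0,0,0,0,0,0],[0,0,0,0,0,0],[0,0,0,0,0,0]]'; python3 - <<'E'
from h import *
p,d,i=grab("wrist");cv2.imwrite("pics/end.png",p);P=pts(d,i)
m=(d>0)&(P[...,2]>.042)&(P[...,2]<.07)&(np.hypot(P[...,0]-.511,P[...,1]-.226)<.065);q=P[m]
A=np.c_[q[:,:2]-q[:,:2].mean(0),np.ones(len(q))];c=np.linalg.lstsq(A,q[:,2],rcond=None)[0]
print(m.sum(),cv2.minAreaRect((q[:,:2]*1000).astype(np.float32)),"plane tilt deg",np.degrees(c[:2]),"z",c[2])
p,d,i=grab("top");P=pts(d,i)
for n,c,r in(("salt",(762,-126),60),("col",(630,-433),140),("spoon",(420,-398),60)):
    m=(d>0)&(P[...,2]>.012)&(P[...,2]<.12)&(np.hypot(P[...,0]*1000-c[0],P[...,1]*1000-c[1])<r);q=P[m];print(n,q.mean(0))
E
python3 go.py
```

```text
time: 26.95
eef_pos: [0.5154, 0.2275, 0.1742]
tcp_rot: [1.0, 0.0, 0.007, -0.001]
contact_force: [0.4, -0.5, 1.2]
opening: 0.998
finger_force: 0.0
time: 27.25
eef_pos: [0.5099, 0.226, 0.1645]
tcp_rot: [1.0, 0.0, -0.001, 0.001]
contact_force: [-0.8, -0.7, 0.1]
opening: 0.999
finger_force: 0.0
4290 ((511.077880859375, 225.96238708496094), (60.126373291015625, 80.06635284423828), 89.94109344482422) plane tilt deg [0.1186     0.03825621] z 0.049115896128606285
salt [ 0.75413517 -0.12294458  0.06874924]
col [ 0.63695206 -0.45920333  0.05371469]
spoon [ 0.41755294 -0.40118849  0.01526873]
t 27.35 grasp pt mm [510.304 226.113 183.571] F [-0.263 -0.645  0.68 ] open 1.0003312944891596 grip 0.0 q [ 0.236  0.071  1.905 -0.001  1.168  1.807]
psi(if down) 0.014385320400407482 theta -0.08533047647333186
```

The block's top is at 49 mm against the expected 50 mm, tilted 0.1°, and centred in the recess. The bystanders were never approached. Handing in.

```bash
python3 -c "
from plant import ctrl
print(ctrl.sign_off())"
```

```text
the job is handed in; nothing more can be done
None
```

The mould block is turned over and sits in the tostonera's recess, level on the floor with the hollow up and released; I handed the job in at about 27 s.

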